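Stow the boot-wax tins by size

TASK

Put the three boot-wax tins away in the acrylic cabinet, each in the bay of its own size, pushed fully home to the back stop so that nothing sticks out of the mouth, lying flat with the lid up. Leave the little sliding door fully shut over the large tin. Do not tip the tins over, and leave the climbing gear alone.

Things in the scene. Friction and masses are not known exactly. Their poses are not given: they have to be found in the camera images.
- tin_large: the large one of three look-alike flat round boot-wax tins of plain aluminium: diameter 92 mm, 28 mm high, about 0.1 to 0.3 kg, standing flat on the bench, slippery sides; origin at the centre of its underside, z up through the lid
- tin_middle: the middle one of three look-alike flat round boot-wax tins of plain aluminium: diameter 76 mm, 28 mm high, about 0.1 to 0.3 kg, standing flat on the bench, slippery sides; origin at the centre of its underside, z up through the lid
- tin_small: the small one of three look-alike flat round boot-wax tins of plain aluminium: diameter 60 mm, 28 mm high, about 0.1 to 0.3 kg, standing flat on the bench, slippery sides; origin at the centre of its underside, z up through the lid
- mouth_large (a point): centre of the mouth of the cabinet's large bay, at bench height; 102 mm wide and 34 mm high inside, 94 mm deep from the mouth to its solid back stop. The point's axes are the cabinet's: +y points straight out of the mouth, x across it. A tin at its stop lies just inside the mouth
- mouth_middle (a point): centre of the mouth of the cabinet's middle bay, at bench height; 86 mm wide and 34 mm high inside, 78 mm deep from the mouth to its solid back stop. The point's axes are the cabinet's: +y points straight out of the mouth, x across it. A tin at its stop lies just inside the mouth
- mouth_small (a point): centre of the mouth of the cabinet's small bay, at bench height; 70 mm wide and 34 mm high inside, 62 mm deep from the mouth to its solid back stop. The point's axes are the cabinet's: +y points straight out of the mouth, x across it. A tin at its stop lies just inside the mouth
- cabinet: low smoke-grey see-through acrylic cabinet, 282 (x) by 100 (y) by 39 mm high, fixed; origin at the centre of its underside. Its +y face has three bay mouths, along +x: large, middle, small (walls 6 mm). No floor: tins slide on the bench. The roof (top 39 mm up) starts 15 mm behind the mouths; on it a door rail, 45 mm high, 23 to 29 mm behind the mouths
- door (a joint): small top-hung acrylic door, 104 mm wide, panel 4 to 9 mm out from the mouths, 2 to 46 mm above the bench. In m: 0 = shut, centred over the large bay, at its end stop; grows to 0.125 as it slides along cabinet +x. It starts open, covering the middle bay and part of the small one; above 0.103 the large mouth is clear. Takes about 2 N; stays where left
- door_tab (a point): centre of the top end of the door's upright aluminium tab, 79 mm above the bench; the tab is 14 mm wide along the slide (cabinet x), 26 mm along cabinet y, and rises from 46 to 79 mm; at the middle of the door's width, 6 mm behind the mouths
- cam: silver climbing cam with a spring trigger, 145 mm long, lying down; origin under its stem; to be left alone
- headlamp: red plastic headlamp, 85 by 50 by 42 mm; origin at the centre of its underside; to be left alone
- nut_tool: flat green anodised nut tool, 195 mm long, 5 mm thick; origin under its middle; to be left alone
- belay_device: steel belay device, 100 by 45 by 22 mm; origin under its block; to be left alone

How it is judged:
At the end, for the whole second after the job is handed in: Each tin stands flat on the bench in the bay of its own size, lid up, sticking out of the mouth by less than 3 mm, at rest; the door is shut over the large bay to within 6 mm (y of tin_large in the frame of mouth_large between -0.052 and -0.043 m and x of tin_large in the frame of mouth_large between -0.008 and 0.008 m and height (world z) of each of tin_large, tin_middle, tin_small below 0.006 m and angle between each of tin_large, tin_middle, tin_small's own z axis and vertical below 0.1 rad and linear speed of each of tin_large, tin_middle, tin_small below 0.01 m/s and y of tin_middle in the frame of mouth_middle between -0.044 and -0.035 m and x of tin_middle in the frame of mouth_middle between -0.008 and 0.008 m and y of tin_small in the frame of mouth_small between -0.036 and -0.027 m and x of tin_small in the frame of mouth_small between -0.008 and 0.008 m and value of joint door below 0.006 m); the robot touches nothing.
It fails at once if the cam is moved by more than 30 mm (distance of cam from where it was at the start of the episode above 0.03 m).
It fails at once if the headlamp is moved by more than 30 mm (distance of headlamp from where it was at the start of the episode above 0.03 m).
It fails at once if the nut tool is moved by more than 30 mm (distance of nut_tool from where it was at the start of the episode above 0.03 m).
It fails at once if the belay device is moved by more than 30 mm (distance of belay_device from where it was at the start of the episode above 0.03 m).
It fails at once if a tin is tipped over (more than 0.6 rad) (angle between any of tin_large, tin_middle, tin_small's own z axis and vertical above 0.6 rad).
It also fails if it takes over 72 s, if anything falls off the work surface, if the arm or the gripper's body presses on something with over 40 N, if the wrist force passes 120 N, or if a joint passes its speed limit or range.

ROBOT

A 6-joint arm with a two-finger parallel gripper is mounted at the origin on the work surface. World frame = base frame: x ahead of the robot, y to its left, z up, the work surface at z = 0. Lengths are in m, angles in rad, forces in N, time in s.
With the tool pointing down it reaches from about 0.35 to 0.925 m from the base axis. Payload 6.4 kg.
Tool frame: the origin (TCP) lies on the mounting face of the last link; the fingertips stand 173 mm ahead of it and the grasp point (between the pads) lies 155 mm ahead of it; z points along the fingers, y is the line along which they close (so a half turn about z gives the same grasp; the last joint's range is limited). The gripper opens to 85 mm and grips with 20 to 120 N. Pads are 22 mm wide; open, the fingers measure 114 mm over their backs; the gripper's body (76 mm by 85 mm) begins 54 mm behind the grasp point. The pads swing forward as they close: fully open they stand 13 mm farther back than shut.
Start: joints at [-1.517, 0.245, 1.558, -0, 1.339, -0.174], TCP at [0.147, -0.633, 0.405] pointing down, gripper open.
Joint ranges: [-3.13, 3.13], [-1.02, 2.26], [0.13, 2.54], [-0.95, 4.09], [0.21, 2.88], [-2.74, 2.74]. Speed limits (rad/s): [2.57, 2.57, 3.14, 3.14, 3.14, 3.14].

INTERFACE

Orientations are given as a rotation vector (axis times angle).
In Python, from rig import status, read_camera, order gives the robot as it stands.
- The arm moves only by the tool servo_tool, never from a script. Its argument "increments" is a list of rows, each a list of 6 numbers: the shift along the tool's x, y, z in mm, then the turn, a rotation vector about the tool's x, y, z in rad. In form: [[tx, ty, tz, rx, ry, rz], ...]. A call has 1 to 5 rows; each row is the pose to reach, as a shift and turn from the pose commanded when the call began, along the tool's axes at that moment; what a row does not reach only later rows make up. A row lasts 1/12 s, in which the tool goes at most 41.7 mm and 7.16 degrees, less where a joint would pass 70% of its speed; a pose out of reach is approached as far as the arm can. A call with a gripper value outside its range is refused whole. "fingers" is the closure, from 0 (fully open) to 1 (shut), set as the call begins (left out, the last holds). The fingers move at their own pace and stop on an object; the grip force is fixed at half the most. Time passes only in rows, so rows that repeat a pose let the fingers close. It gives the time, the measured TCP pose, the force, the opening and the grip force at its end, in the units of the state.
- status.state(): the state, without advancing time (a new reading comes with each control period).
- read_camera(name): name is "scene" or "top" or "wrist"; returns a dict with "color" (400x640x3 uint8, blue, green, red), "intrinsics" (3x3 intrinsics, pixels), "rvec" (rotation vector, rad) and "tvec" (3), from world to camera coordinates, as OpenCV has them. Camera axes: x right, y down, z forward; pixel columns grow to the right and rows downward; lengths in m; the calibration is good to about 2 mm. A picture is of the moment at which its call begins. There is no depth.
- order.job_done(): hands the job in; it is judged then, once.
The state is a dict: "clock": time; "joints": joint angles; "joint_velocities": joint speeds; "joint_efforts": joint torques, N m; "position": TCP position; "tool_rot": TCP orientation; "ft_force": force on the tool from outside, world axes, zero at the start; "wrist_torque": the same for the moment, N m; "opening": opening from 0.0 (shut) to 1.0 (fully open); "grip_force": force on a finger pad.
Only numpy, scipy, OpenCV 4.12 (cv2) and the standard library are available. Lean on these libraries where they do the work, as an engineer would, in place of code of your own. Each camera call takes 0.05 s, during which the arm holds its last target. There are 200 camera calls.

## Working session

There is one attempt and no reset: what is moved stays moved. The work goes in short steps, Python scripts to look and compute and a tool call to move; the robot and the scene stay as the last step left them, time stands still between calls to the robot, and variables do not carry over. Pictures are saved under pics/ and viewed, at most 10 in all, crops included, and the job is handed in when it is done.

Besides the shell and the picture viewer there is one more tool, called after "Request:" in YAML: its name, and indented under it one key for each argument. servo_tool: Moves the arm, as the interface text tells. Its arguments: {"type":"object","properties":{"increments":{"type":"array"},"fingers":{"type":"number"}},"required":["increments"]}

```bash
mkdir -p pics; ls; cat > h.py <<'E'
import numpy as np, cv2
from rig import status, read_camera, order
def cast(c,px,z):
    K=c["intrinsics"];R=cv2.Rodrigues(np.array(c["rvec"],float))[0];t=np.array(c["tvec"],float).ravel()
    px=np.atleast_2d(np.array(px,float))
    d=np.c_[px,np.ones(len(px))]@np.linalg.inv(K).T@R; o=-R.T@t
    return o+d*((z-o[2])/d[:,2])[:,None]
def proj(c,P):
    return cv2.projectPoints(np.array(P,float).reshape(-1,3),np.array(c["rvec"],float),np.array(c["tvec"],float),np.array(c["intrinsics"],float),None)[0].reshape(-1,2)
E
python3 - <<'E'
from h import *
for n in("top","scene"):
    c=read_camera(n); cv2.imwrite(f"pics/{n}0.png",c["color"]); 
    R=cv2.Rodrigues(c["rvec"])[0]; print(n,-R.T@np.ravel(c["tvec"]), c["intrinsics"][0])
s=status.state(); print(s)
E
```

```text
pics
top [ 3.84062777e-01 -9.19623915e-04  1.09470113e+00] [419.67383596   0.         318.54383108]
scene [1.03576525 0.93806249 0.8384303 ] [426.0203921    0.         320.82269359]
{'clock': 0.1, 'joints': array([-1.51710115e+00,  2.45771440e-01,  1.55889261e+00,  2.05210190e-05,
        1.33871696e+00, -1.74089648e-01]), 'joint_velocities': array([ 0.00015628, -0.00254891, -0.00351887, -0.00042398,  0.00099879,
        0.00191493]), 'joint_efforts': array([ 5.83922774e-04, -4.30669892e+01, -3.27129829e+01, -1.89607695e-04,
        2.80803142e-03,  1.87042718e-05]), 'position': array([ 0.14678608, -0.63300365,  0.40367258]), 'tool_rot': array([-3.11946760e+00, -3.56820395e-01, -2.00193028e-04]), 'ft_force': array([-0.42016317, -0.14836887, -0.53791172]), 'wrist_torque': array([-0.03048393,  0.03997201, -0.00057197]), 'grip_force': 0.0, 'opening': 0.9975887430780711}
```

View pics/top0.png

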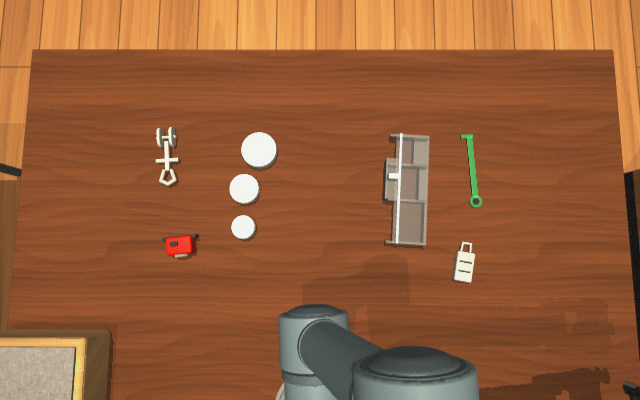

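View pics/scene0.png

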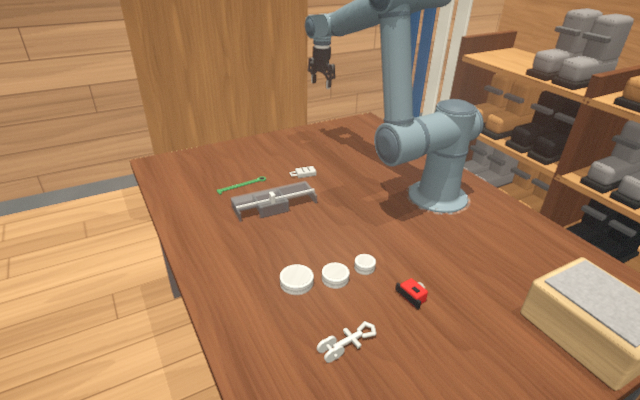

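The top view shows the tins at about (259,150), (244,189) and (243,227), and the cabinet spanning columns 385–429 and rows 134–246. Its mouths face left (+y), with the large bay nearest the robot. The scene view agrees.

```bash
python3 - <<'E'
from h import *
for n in("top","scene"):
    c=read_camera(n); im=c["color"]
    m=(im.min(2)>150).astype(np.uint8)
    k,l,st,ce=cv2.connectedComponentsWithStats(m)
    if n=="top":
        crop=im[125:255,375:440]; cv2.imwrite("pics/cab.png",cv2.resize(crop,None,fx=4.6,fy=4.6,interpolation=cv2.INTER_CUBIC))
    for i in range(1,k):
        if st[i,4]>150:
            cs,_=cv2.findContours((l==i).astype(np.uint8),0,1)
            P=cast(c,cs[0][:,0,:],0.028)[:,:2]; (x,y),r=cv2.minEnclosingCircle(P.astype(np.float32)); 
            if n=="top": print(n,st[i],(x,y),r, cast(c,ce[i],.028))
            else: print(n,st[i],cast(c,ce[i],.02))
E
```

```text
top [241 132  35  35 951] (0.6586209535598755, 0.16390615701675415) 0.046215176582336426 [[0.65858135 0.1642784  0.028     ]]
top [389 133  14 111 387] (0.5592501759529114, -0.1986563503742218) 0.14348994195461273 [[ 0.56012724 -0.19686998  0.028     ]]
top [156 141  22  44 287] (0.6228413581848145, 0.40231388807296753) 0.057788267731666565 [[0.61684039 0.40157584 0.028     ]]
top [230 174  29  29 669] (0.5557947158813477, 0.19988662004470825) 0.03797012194991112 [[0.55569238 0.19989698 0.028     ]]
top [231 215  24  24 434] (0.45664864778518677, 0.20017090439796448) 0.030109049752354622 [[0.45650985 0.20024404 0.028     ]]
top [454 242  21  40 498] (0.3705427050590515, -0.3597514033317566) 0.05011310428380966 [[ 0.36364365 -0.35991878  0.028     ]]
top [ 18 348  37  35 505] (0.11936341971158981, 0.7075929641723633) 0.05354713648557663 [[0.11853195 0.70240823 0.028     ]]
top [ 46 348  28  33 486] (0.11714480817317963, 0.6384280323982239) 0.04685458168387413 [[0.12408533 0.63522473 0.028     ]]
top [307 386  19  14 226] (0.05430096015334129, 0.011831309646368027) 0.024626778438687325
[... 348 characters left out ...]
6752223 -1.11555882  0.02      ]]
scene [567  56  31  10 185] [[-2.17344932 -0.88581989  0.02      ]]
scene [391 120  34  21 377] [[-0.24648223 -0.46759354  0.02      ]]
scene [290 166  26  10 165] [[ 0.36965026 -0.35590039  0.02      ]]
scene [267 188  47  16 169] [[ 0.50268999 -0.23336339  0.02      ]]
scene [429 194  40  17 327] [[0.0199977 0.0887461 0.02     ]]
scene [355 254  21  20 323] [[0.45953154 0.20253549 0.02      ]]
scene [ 535  258  105   93 4358] [[-0.01896239  0.60458561  0.02      ]]
scene [322 262  28  26 539] [[0.5586437  0.20282913 0.02      ]]
scene [280 264  34  30 777] [[0.66179541 0.16653967 0.02      ]]
scene [317 321  59  41 785] [[0.65819363 0.40778144 0.02      ]]
```

View pics/cab.png

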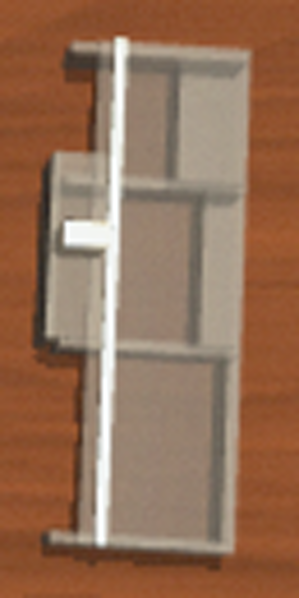

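The zoom shows the rail from crop (122,38) to (101,545), the tab at crop (85,233), and the cabinet turned about −2.4°. I'll fit the rail next.

```bash
python3 - <<'E'
from h import *
c=read_camera("top"); im=c["color"]
m=(im.min(2)>150).astype(np.uint8)
k,l,st,ce=cv2.connectedComponentsWithStats(m)
i=[i for i in range(1,k) if abs(st[i,0]-389)<4 and abs(st[i,3]-111)<4][0]
ys,xs=np.where(l==i)
w=255-0
pts=[]
for r in np.unique(ys):
    cx=xs[ys==r]
    if len(cx)<=4: pts.append((cx.mean(),r))
P=cast(c,pts,.045); p=np.polyfit(P[:,0],P[:,1],1); print("rail",p,P[:,0].min(),P[:,0].max(), np.std(P[:,1]-np.polyval(p,P[:,0])))
a=np.arctan(p[0]); ux=np.array([np.cos(a),np.sin(a)]); uy=np.array([-ux[1],ux[0]])
half=2.6e-3/2
x0=(P[:,0].min()+P[:,0].max())/2; cen=np.array([x0,np.polyval(p,x0)]); print("len",np.ptp(P[:,0])/ux[0]+2.5e-3)
t=(l==i)&(np.arange(640)[None]<395); tab=cast(c,[[np.where(t)[1].mean(),np.where(t)[0].mean()]],.079)[0][:2]
mid=cen+uy*.026   # mouth-plane mid of cabinet
for n,x in(("L",-.084),("M",.016),("S",.100)): print(n,mid+ux*x)
print("a",a,"tab",tab,"tab rel large mouth",(tab-(mid-ux*.084))@np.c_[ux,uy])
# back-edge/corner check by hand pixels from crop (z=.039)
for q in((250,50),(232,550)): 
    X=cast(c,[[375+q[0]/4.6,125+q[1]/4.6]],.039)[0][:2]; print("corner",(X-mid)@np.c_[ux,uy])
print(im[125:140,395:403].min(2))
E
```

```text
rail [-0.05894169 -0.16317859] 0.4156459452433684 0.6972726766144999 0.0008152391286665628
len 0.28461551008488717
L [ 0.47413467 -0.16507977]
M [ 0.57396142 -0.17096372]
S [ 0.65781588 -0.17590625]
a -0.05887357130676212 tab [ 0.57195086 -0.17297038] tab rel large mouth [ 0.098111   -0.00212148]
corner [ 0.13973823 -0.10051374]
corner [-0.14020425 -0.09940288]
[[ 46  44  48  47  50  47  50  43]
 [ 46  45  49  48  44  44  46  46]
 [ 45  47  46  44  49  45  43  46]
 [ 45  44  42  46  47  42  49  48]
 [ 49  41  45  46  46  47  49  48]
 [ 46  43  45  41  48  50  46  48]
 [ 48  47  44  45  45  43  45  45]
 [ 46  41  49  42  41  48  46  46]
 [ 46  60  62  61  72 200 197 149]
 [116 101 127 128 111 218 238 198]
 [126 124 143 144 127 238 242 212]
 [ 85  99 124 125 120 241 242 212]
 [ 55  73  99 100 100 241 242 167]
 [ 49  72  95  94  91 241 242 151]
 [ 45  72  91  95  88 241 242 150]]
```

Request:
servo_tool:
  increments:
    - [34, -23, 0, 0, 0, -0.12]
    - [68, -46, 0, 0, 0, -0.24]
    - [102, -69, 0, 0, 0, -0.36]
    - [136, -92, 0, 0, 0, -0.48]
    - [170, -115, 0, 0, 0, -0.6]
  fingers: 0.3

```text
clock: 0.67
position: [0.2873, -0.4812, 0.4046]
tool_rot: [-2.873, -1.271, -0.0]
ft_force: [0.8, -0.1, 0.1]
opening: 0.696
grip_force: 0.0
```

```bash
cat >> h.py <<'E'
from scipy.spatial.transform import Rotation as Ro
A=-0.057; ux=np.array([np.cos(A),np.sin(A),0]); uy=np.array([-ux[1],ux[0],0]); RT=np.c_[ uy,ux,[0,0,-1]]
def to(p):
    s=status.state(); R=Ro.from_rotvec(s["tool_rot"]); d=R.inv().apply(np.array(p)-s["position"])*1000
    print("t",round(s["clock"],2),"pos",s["position"].round(4),"F",np.round(s["ft_force"],1),"open",round(s["opening"],3),"->",d.round(1),(R.inv()*Ro.from_matrix(RT)).as_rotvec().round(3))
E
python3 -c "
from h import *
to([.572,-.178,.30])"
```

```text
t 0.67 pos [ 0.2873 -0.4812  0.4046] F [ 0.8 -0.1  0.1] open 0.696 -> [415.9   6.7 104.7] [ 0.    -0.    -0.681]
```

Request:
servo_tool:
  increments:
    - [40, 1, 10, 0, 0, -0.12]
    - [80, 1, 20, 0, 0, -0.24]
    - [120, 2, 30, 0, 0, -0.36]
    - [160, 2, 40, 0, 0, -0.48]
    - [200, 3, 50, 0, 0, -0.6]

```text
clock: 1.08
position: [0.4249, -0.3357, 0.3544]
tool_rot: [2.368, 2.064, 0.0]
ft_force: [0.2, -0.8, 0.1]
opening: 0.705
grip_force: 0.0
```

```bash
python3 -c "
from h import *
to([.572,-.178,.30])"
```

```text
t 1.08 pos [ 0.4249 -0.3357  0.3544] F [ 0.2 -0.8  0.1] open 0.705 -> [176.4 124.1  54.4] [ 0.    0.   -0.08]
```

Request:
servo_tool:
  increments:
    - [32, 22, 9, 0, 0, -0.02]
    - [64, 45, 18, 0, 0, -0.04]
    - [98, 70, 27, 0, 0, -0.06]
    - [132, 95, 36, 0, 0, -0.08]
    - [165, 115, 40, 0, 0, -0.08]

```text
clock: 1.5
position: [0.5622, -0.189, 0.3136]
tool_rot: [-2.289, -2.15, 0.001]
ft_force: [0.3, -0.6, 0.0]
opening: 0.698
grip_force: 0.0
```

```bash
python3 - <<'E'
from h import *
to([.572,-.178,.30]); c=read_camera("wrist"); cv2.imwrite("pics/w1.png",c["color"])
E
```

```text
t 1.5 pos [ 0.5622 -0.189   0.3136] F [ 0.3 -0.6  0. ] open 0.698 -> [11.6  9.1 13.6] [-0.001 -0.    -0.006]
```

View pics/w1.png

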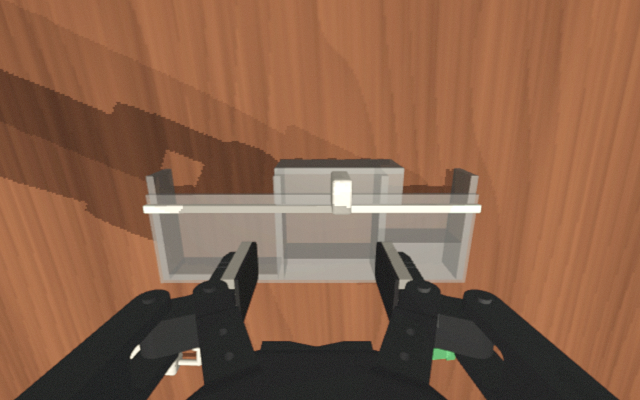

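The wrist view shows the rail from (144,209) to (481,209), the tab top at about (342,192), and the door top from (275,163) to (403,163). The door nearly clears the large bay on the left.

```bash
python3 - <<'E'
from h import *
c=read_camera("wrist"); im=c["color"]
m=(im.min(2)>215).astype(np.uint8); m[:170]=0;m[225:]=0
ys,xs=np.where(m); 
k=(ys>=204)&(ys<=213)&((xs<325)|(xs>358))
P=cast(c,np.c_[xs[k],ys[k]],.045); p=np.polyfit(P[:,0],P[:,1],1); print(p,np.arctan(p[0]))
L=cast(c,[[144,209]],.045)[0]; R=cast(c,[[481,209]],.045)[0]; print(L,R,np.linalg.norm(L-R))
mid=(L+R)/2+uy*.026; mid[2]=0
for n,x in(("L",-.084),("M",.016),("S",.100)): print(n,mid+ux*x)
t=(ys<204)&(ys>170)&(xs>325)&(xs<358); print(xs[t].min(),xs[t].max(),ys[t].min(),ys[t].max())
T=cast(c,[[342,192]],.079)[0]; print("tab",T,(T-mid)@ux+.084,(T-mid)@uy)
for q in((275,165),(403,165)):
  D=cast(c,[q],.046)[0]; print("door edge",(D-mid)@ux+.084,(D-mid)@uy)
E
```

```text
[-0.05750453 -0.16282638] -0.05744127111652356
[ 0.42053738 -0.18345575  0.045     ] [ 0.70185187 -0.1996361   0.045     ] 0.28177942842483883
L [ 0.47881225 -0.16080274  0.        ]
M [ 0.57864984 -0.16649966  0.        ]
S [ 0.66251342 -0.17128506  0.        ]
330 347 189 203
tab [ 0.5839189  -0.16855561  0.079     ] 0.10537762886920515 -0.0017524411059203556
door edge 0.05433789313588062 0.011401611567898356
door edge 0.15637751839457945 0.01134205724248846
```

Request:
servo_tool:
  increments:
    - [41, 12, -5, 0, 0, 0]
    - [82, 24, -10, 0, 0, 0]
    - [123, 36, -15, 0, 0, 0]
    - [164, 48, -20, 0, 0, 0]
    - [205, 60, -25, 0, 0, 0]
  fingers: 0.1

```text
clock: 2.02
position: [0.632, 0.0052, 0.3394]
tool_rot: [2.291, 2.149, -0.0]
ft_force: [0.5, -0.2, 0.0]
opening: 0.9
grip_force: 0.0
```

```bash
python3 - <<'E'
from h import *
to(np.array([.660,.166,.28])+uy*.06)
E
```

```text
t 2.02 pos [0.632  0.0052 0.3394] F [ 0.5 -0.2  0. ] open 0.9 -> [222.3  17.3  59.3] [ 0.     0.    -0.007]
```

```bash
python3 - <<'E'
from h import *
c=read_camera("wrist"); im=c["color"]; cv2.imwrite("pics/w2.png",im)
m=(im.min(2)>150).astype(np.uint8)
k,l,st,ce=cv2.connectedComponentsWithStats(m)
for i in range(1,k):
    if st[i,4]>800:
        cs,_=cv2.findContours((l==i).astype(np.uint8),0,1)
        P=cast(c,cs[0][:,0,:],0.028)[:,:2]; print(st[i],cv2.minEnclosingCircle(P.astype(np.float32)))
E
```

```text
[ 282    0  113   59 5116] ((0.6594218015670776, 0.15870025753974915), 0.04580090194940567)
```

Request:
servo_tool:
  increments:
    - [38, 4, 0, 0, 0, 0]
    - [76, 8, 0, 0, 0, 0]
    - [114, 11, 0, 0, 0, 0]
    - [152, 14, 0, 0, 0, 0]
    - [190, 15, 0, 0, 0, -0.007]

```text
clock: 2.48
position: [0.6589, 0.1936, 0.339]
tool_rot: [2.283, 2.157, 0.0]
ft_force: [0.6, 0.3, 0.3]
opening: 0.902
grip_force: 0.0
```

Request:
servo_tool:
  increments:
    - [17, 1, 20, 0, 0, 0]
    - [33, 2, 45, 0, 0, 0]
    - [33, 2, 80, 0, 0, 0]
    - [33, 2, 110, 0, 0, 0]
    - [33, 2, 135, 0, 0, 0]

```text
clock: 2.9
position: [0.6618, 0.2251, 0.2013]
tool_rot: [-2.282, -2.158, 0.003]
ft_force: [0.3, 0.1, -0.5]
opening: 0.902
grip_force: 0.0
```

Request:
servo_tool:
  increments:
    - [0, 0, 12, 0, 0, 0]
    - [0, 0, 18, 0, 0, 0]
    - [0, 0, 24, 0, 0, 0]
    - [0, 0, 27, 0, 0, 0]
    - [0, 0, 27, 0, 0, 0]

```text
clock: 3.32
position: [0.6631, 0.2253, 0.178]
tool_rot: [2.282, 2.157, 0.002]
ft_force: [0.2, 0.4, 0.1]
opening: 0.9
grip_force: 0.0
```

```bash
python3 - <<'E'
from h import *
to([.4788,-.164,.18])
c=read_camera("scene"); a=c["color"][200:340,240:460]; w=read_camera("wrist")["color"]
a=cv2.resize(a,(629,400),interpolation=cv2.INTER_CUBIC); cv2.imwrite("pics/s3.png",cv2.resize(np.vstack([a[:,:629],w[:,:629]]),(472,600)))
E
```

```text
t 3.32 pos [0.6631 0.2253 0.178 ] F [0.2 0.4 0.1] open 0.9 -> [-399.  -162.1   -2.5] [ 0.002 -0.     0.001]
```

View pics/s3.png

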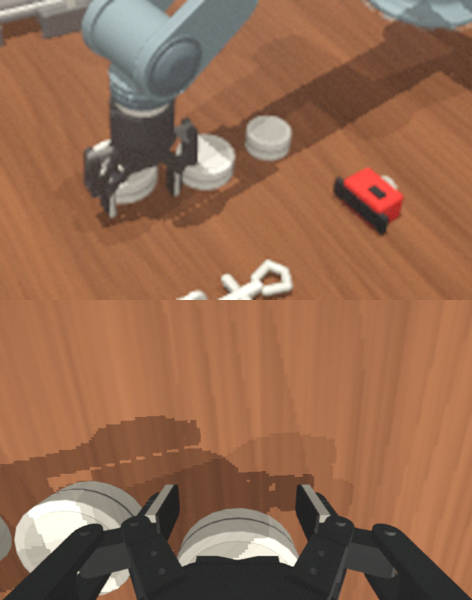

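The scene crop and wrist view show the open fingers behind the large tin, which is centred between them at column ~238. Nothing is touching, so I'll start pushing.

Request:
servo_tool:
  increments:
    - [-11, 0, 0, 0, 0, 0]
    - [-22, 0, 0, 0, 0, 0]
    - [-34, 0, 0, 0, 0, 0]
    - [-48, 0, 0, 0, 0, 0]
    - [-63, 0, 0, 0, 0, 0]

```text
clock: 3.83
position: [0.6591, 0.161, 0.1775]
tool_rot: [2.283, 2.158, 0.002]
ft_force: [0.3, 2.4, 1.5]
opening: 0.899
grip_force: 1.5
```

Request:
servo_tool:
  increments:
    - [-16, 0, 0, 0, 0, 0]
    - [-32, -3, 0, 0, 0, 0]
    - [-48, -9, 0, 0, 0, 0]
    - [-64, -18, 0, 0, 0, 0]
    - [-80, -29, 0, 0, 0, 0]

```text
clock: 4.25
position: [0.6254, 0.0822, 0.1772]
tool_rot: [2.283, 2.157, 0.001]
ft_force: [1.1, 2.3, 1.9]
opening: 0.9
grip_force: 1.6
```

```bash
cat >> h.py <<'E'
def whites(name="top",z=.028,lo=150):
    c=read_camera(name); m=(c["color"].min(2)>lo).astype(np.uint8)
    k,l,st,ce=cv2.connectedComponentsWithStats(m)
    for i in range(1,k):
        P=cast(c,ce[i],z)[0]
        if st[i,4]>100 and .4<P[0]<.75 and -.3<P[1]<.25: print(st[i],P.round(4))
E
python3 - <<'E'
from h import *
to([.4788,-.164,.18]); whites()
c=read_camera("top");cv2.imwrite("pics/t4.png",c["color"])
E
```

```text
t 4.25 pos [0.6254 0.0822 0.1772] F [1.1 2.3 1.9] open 0.9 -> [-254.1 -132.4   -2.9] [0.001 0.    0.   ]
[260 124  38  17 542] [0.7031 0.1122 0.028 ]
[389 133  14 111 382] [ 0.5606 -0.197   0.028 ]
[307 149  14  24 204] [0.6295 0.0195 0.028 ]
[243 155   8  16 118] [0.6229 0.1942 0.028 ]
[296 157   9  17 125] [0.6159 0.0559 0.028 ]
[230 174  14  28 281] [0.5581 0.2181 0.028 ]
```

Request:
servo_tool:
  increments:
    - [-15, -13, 0, 0, 0, 0]
    - [-30, -26, 0, 0, 0, 0]
    - [-45, -39, 0, 0, 0, 0]
    - [-60, -53, 0, 0, 0, 0]
    - [-75, -68, 0, 0, 0, 0]

```text
clock: 4.77
position: [0.5533, 0.0125, 0.1772]
tool_rot: [2.282, 2.158, 0.002]
ft_force: [1.7, 1.0, 1.5]
opening: 0.902
grip_force: 1.0
```

Request:
servo_tool:
  increments:
    - [-15, -14, 0, 0, 0, 0]
    - [-30, -28, 0, 0, 0, 0]
    - [-44, -42, 0, 0, 0, 0]
    - [-56, -54, 0, 0, 0, 0]
    - [-66, -61, 0, 0, 0, 0]

```text
clock: 5.18
position: [0.488, -0.05, 0.1768]
tool_rot: [-2.283, -2.158, 0.0]
ft_force: [0.6, 2.0, 0.6]
opening: 0.901
grip_force: 0.9
```

```bash
python3 - <<'E'
from h import *
to([.4788,-.164,.18])
c=read_camera("top");w=read_camera("wrist")["color"]
a=cv2.resize(c["color"][100:270,270:440],(560,560),interpolation=cv2.INTER_CUBIC)
cv2.imwrite("pics/t5.png",cv2.resize(a,(400,400)));cv2.imwrite("pics/t5.png",np.hstack([cv2.resize(a,(400,400)),cv2.resize(w,(400,250)).__class__((400,400,3),np.uint8)*0+cv2.copyMakeBorder(cv2.resize(w,(400,250)),0,150,0,0,0)]))
E
```

```text
t 5.18 pos [ 0.488  -0.05    0.1768] F [0.6 2.  0.6] open 0.901 -> [-114.3   -2.7   -3.2] [-0.    -0.     0.001]
```

View pics/t5.png

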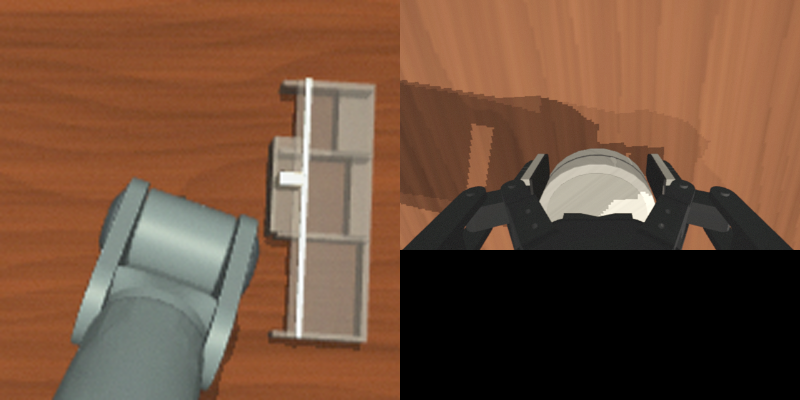

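The wrist view shows the large tin seated squarely in the finger cradle, with its front about 31 mm from the mouth and ~3 mm right of centre. I'll narrow the fingers and centre it.

Request:
servo_tool:
  increments:
    - [0, -2, -2, 0, 0, 0]
    - [0, -3, -3, 0, 0, 0]
    - [0, -3, -3, 0, 0, 0]
    - [0, -3, -3, 0, 0, 0]
    - [0, -3, -3, 0, 0, 0]
  fingers: 0.45

```text
clock: 5.7
position: [0.4862, -0.0487, 0.18]
tool_rot: [2.282, 2.159, 0.001]
ft_force: [0.8, 2.3, 1.6]
opening: 0.552
grip_force: 1.0
```

Request:
servo_tool:
  increments:
    - [-8, 0, 0, 0, 0, 0]
    - [-16, 0, 0, 0, 0, 0]
    - [-24, 0, 0, 0, 0, 0]
    - [-32, 0, 0, 0, 0, 0]
    - [-40, 0, 0, 0, 0, 0]

```text
clock: 6.12
position: [0.4836, -0.0902, 0.1799]
tool_rot: [-2.283, -2.158, 0.0]
ft_force: [-0.6, 0.7, 1.4]
opening: 0.55
grip_force: 0.9
```

```bash
python3 - <<'E'
from h import *
to([.4788,-.164,.18])
c=read_camera("top");w=read_camera("wrist")["color"]
a=cv2.resize(c["color"][170:270,340:440],(400,400),interpolation=cv2.INTER_CUBIC)
cv2.imwrite("pics/t6.png",np.hstack([a,cv2.copyMakeBorder(cv2.resize(w,(400,250)),0,150,0,0,0)]))
E
```

```text
t 6.12 pos [ 0.4836 -0.0902  0.1799] F [-0.6  0.7  1.4] open 0.55 -> [-74.   -0.6  -0.1] [-0.  0.  0.]
```

View pics/t6.png

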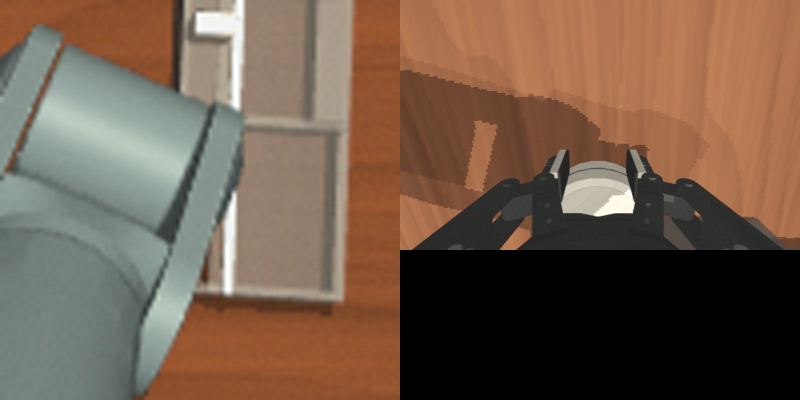

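Request:
servo_tool:
  increments:
    - [-11, 0, 0, 0, 0, 0]
    - [-22, 0, 0, 0, 0, 0]
    - [-33, -1, 0, 0, 0, 0]
    - [-44, -1, 0, 0, 0, 0]
    - [-53, -1, 0, 0, 0, 0]

```text
clock: 6.63
position: [0.4795, -0.1434, 0.1799]
tool_rot: [2.283, 2.158, -0.0]
ft_force: [-0.7, 0.9, -0.0]
opening: 0.554
grip_force: 0.5
```

Request:
servo_tool:
  increments:
    - [-4, 0, 0, 0, 0, 0]
    - [-8, 0, 0, 0, 0, 0]
    - [-11, 0, 0, 0, 0, 0]
    - [-14, 0, 0, 0, 0, 0]
    - [-16, 0, 0, 0, 0, 0]

```text
clock: 7.05
position: [0.4788, -0.158, 0.18]
tool_rot: [2.283, 2.159, 0.0]
ft_force: [0.4, 1.3, 1.1]
opening: 0.55
grip_force: 0.7
```

```bash
python3 -c "
from h import *
to([.4788,-.164,.18])"
```

```text
t 7.05 pos [ 0.4788 -0.158   0.18  ] F [0.4 1.3 1.1] open 0.55 -> [-6.   0.3 -0. ] [ 0.    -0.     0.001]
```

Request:
servo_tool:
  increments:
    - [-1.5, 0, 0, 0, 0, 0]
    - [-3, 0, 0, 0, 0, 0]
    - [-4, 0, 0, 0, 0, 0]
    - [-5, 0, 0, 0, 0, 0]
    - [-5, 0, 0, 0, 0, 0]

```text
clock: 7.47
position: [0.4785, -0.163, 0.1799]
tool_rot: [2.283, 2.158, -0.0]
ft_force: [-0.3, 0.6, 0.8]
opening: 0.552
grip_force: 0.5
```

Request:
servo_tool:
  increments:
    - [-1, 0, 0, 0, 0, 0]
    - [-2, 0, 0, 0, 0, 0]
    - [-3, 0, 0, 0, 0, 0]
    - [-3, 0, 0, 0, 0, 0]

```text
clock: 7.8
position: [0.4783, -0.1648, 0.1798]
tool_rot: [-2.281, -2.155, -0.004]
ft_force: [2.1, 10.5, 3.8]
opening: 0.549
grip_force: 5.0
```

```bash
python3 - <<'E'
from h import *
to([.4788,-.164,.18])
c=read_camera("top");w=read_camera("wrist")["color"]
a=cv2.resize(c["color"][170:270,340:440],(400,400),interpolation=cv2.INTER_CUBIC)
cv2.imwrite("pics/t7.png",np.hstack([a,cv2.resize(w[200:],(400,125)).repeat(1,0) if 0 else cv2.copyMakeBorder(cv2.resize(w[160:400,160:480],(400,300)),0,100,0,0,0)]))
E
```

```text
t 7.8 pos [ 0.4783 -0.1648  0.1798] F [ 2.1 10.5  3.8] open 0.549 -> [ 0.8  0.4 -0.2] [-0.001 -0.004  0.   ]
```

View pics/t7.png

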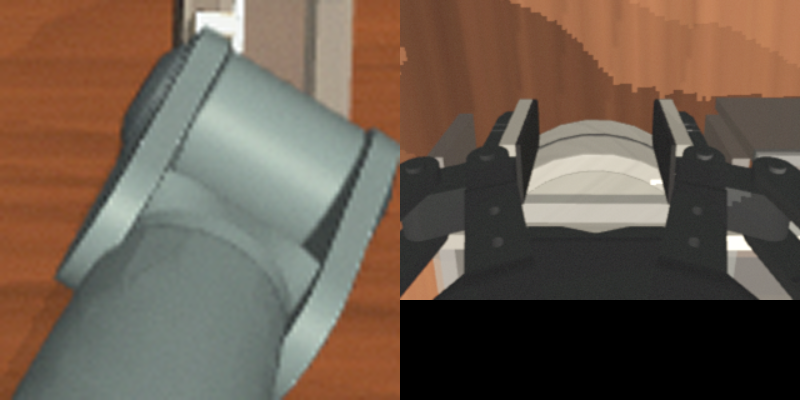

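The wrist crop shows the large tin between the fingers just inside the mouth. The force rose to 10 N, so it is on the stop. I'll back off, rise, and verify.

Request:
servo_tool:
  increments:
    - [8, 0, 0, 0, 0, 0]
    - [25, 0, 0, 0, 0, 0]
    - [35, 0, -20, 0, 0, 0]
    - [35, 0, -55, 0, 0, 0]
    - [35, 0, -90, 0, 0, 0]

```text
clock: 8.32
position: [0.4795, -0.13, 0.2696]
tool_rot: [-2.279, -2.158, 0.003]
ft_force: [0.3, -0.9, -0.3]
opening: 0.55
grip_force: 0.0
```

Request:
servo_tool:
  increments:
    - [-10, 15, -25, 0, 0, 0]
    - [-30, 40, -40, 0, 0, 0]
    - [-50, 60, -50, 0, 0, 0]
    - [-55, 80, -50, 0, 0, 0]
    - [-55, 90, -50, 0, 0, 0]

```text
clock: 8.73
position: [0.5688, -0.1927, 0.3215]
tool_rot: [2.281, 2.154, 0.001]
ft_force: [-0.5, 0.7, -0.6]
opening: 0.55
grip_force: 0.0
```

```bash
python3 - <<'E'
from h import *
to([.584,-.170,.223]); c=read_camera("wrist"); cv2.imwrite("pics/w8.png",c["color"])
E
```

```text
t 8.73 pos [ 0.5688 -0.1927  0.3215] F [-0.5  0.7 -0.6] open 0.55 -> [23.8 13.5 98.5] [ 0.004  0.003 -0.   ]
```

View pics/w8.png

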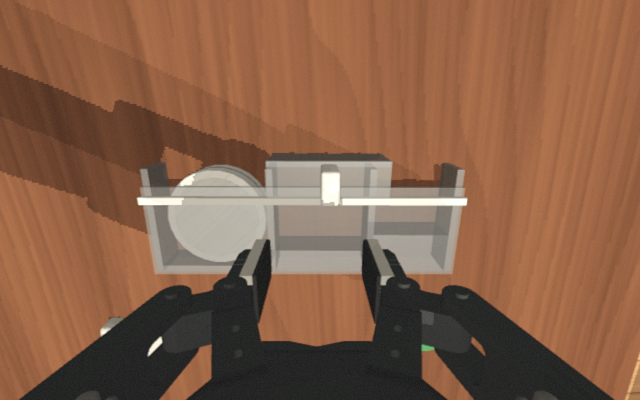

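The large tin is inside the left bay, with its lid spanning about (168–266, 166–262). The rail runs (138,201)–(466,201) and the tab is at (330,186).

```bash
python3 - <<'E'
from h import *
c=read_camera("wrist")
L=cast(c,[[138,201]],.045)[0]; R=cast(c,[[466,201]],.045)[0]
mid=(L+R)/2+uy*.026; mid[2]=0; m=mid-ux*.084; print("L mouth",m,np.linalg.norm(L-R))
# tin rim pts at z=.028 : left, right, bottom
for q in((168,213),(266,213),(217,262),(217,166)):
    P=cast(c,[q],.028)[0]-m; print(q,P@ux,P@uy)
for q in((155,273),(453,272)):
    P=cast(c,[q],.039)[0]-m; print("back",q,P@ux,P@uy)
T=cast(c,[[330,186]],.079)[0]; P=T-m; print("tab",T,P@ux,P@uy)
E
```

```text
L mouth [ 0.47518436 -0.16553702  0.        ] 0.28085848279055264
(168, 213) -0.04122493488818122 -0.0430887732264472
(266, 213) 0.04952984289165102 -0.04309141049265887
(217, 262) -0.000727122654149323 -0.09390250121763127
(217, 166) 0.008364478234944442 0.0010406953362036167
back (155, 273) -0.05641337688923612 -0.09939683244660644
back (453, 272) 0.2255996593595857 -0.09845219202178596
tab [ 0.58076486 -0.17529723  0.079     ] 0.10596506038459479 -0.0037295296544629227
```

The tin's back edge is at −93.9 mm, on the stop, and x is within 4 mm. Next I'll grip the tab.

Request:
servo_tool:
  increments:
    - [10, 8, 10, 0.002, 0.002, 0]
    - [15, 12, 30, 0.004, 0.003, 0]
    - [15, 12, 55, 0.004, 0.003, 0]
    - [15, 12, 80, 0.004, 0.003, 0]
    - [15, 12, 98, 0.004, 0.003, 0]

```text
clock: 9.25
position: [0.5786, -0.1748, 0.2185]
tool_rot: [-2.275, -2.153, 0.003]
ft_force: [0.3, 0.7, -0.2]
opening: 0.549
grip_force: 0.0
```

Request:
servo_tool:
  increments:
    - [0, 0, 0, 0, 0, 0]
    - [0, 0, 0, 0, 0, 0]
    - [0, 0, 0, 0, 0, 0]
    - [0, 0, 0, 0, 0, 0]
    - [0, 0, 0, 0, 0, 0]
  fingers: 0.78

```text
clock: 9.67
position: [0.5797, -0.1762, 0.2218]
tool_rot: [-2.279, -2.155, 0.001]
ft_force: [0.0, -0.1, -0.5]
opening: 0.22
grip_force: 0.0
```

Request:
servo_tool:
  increments:
    - [0, -12, 0, 0, 0, 0]
    - [0, -34, 0, 0, 0, 0]
    - [0, -56, 0, 0, 0, 0]
    - [0, -78, 0, 0, 0, 0]
    - [0, -94, 0, 0, 0, 0]

```text
clock: 10.08
position: [0.485, -0.1711, 0.2227]
tool_rot: [-2.281, -2.156, -0.0]
ft_force: [2.2, 0.1, -1.9]
opening: 0.217
grip_force: 1.0
```

Request:
servo_tool:
  increments:
    - [0, -3, 0, 0, 0, 0]
    - [0, -6, 0, 0, 0, 0]
    - [0, -8, 0, 0, 0, 0]
    - [0, -10, 0, 0, 0, 0]
    - [0, -10, 0, 0, 0, 0]

```text
clock: 10.5
position: [0.4765, -0.1709, 0.2226]
tool_rot: [-2.279, -2.156, 0.001]
ft_force: [1.2, -0.5, 0.2]
opening: 0.219
grip_force: 0.4
```

Request:
servo_tool:
  increments:
    - [0, -1.5, 0, 0, 0, 0]
    - [0, -3, 0, 0, 0, 0]
    - [0, -4.5, 0, 0, 0, 0]
    - [0, -6, 0, 0, 0, 0]
    - [0, -6, 0, 0, 0, 0]

```text
clock: 10.92
position: [0.4716, -0.1707, 0.2231]
tool_rot: [2.283, 2.155, 0.007]
ft_force: [14.8, 0.4, -7.8]
opening: 0.219
grip_force: 7.1
```

The force hit 15 N, so the door is on its end stop. I'll ease off, lift, and go behind the middle tin.

Request:
servo_tool:
  increments:
    - [0, 3, 0, 0, 0, 0]
    - [0, 3, -20, 0, 0, 0]
    - [0, 3, -50, 0, 0, 0]
    - [20, 5, -65, 0, 0, 0]
    - [55, 10, -70, 0, 0, 0]
  fingers: 0.65

```text
clock: 11.33
position: [0.4842, -0.1181, 0.2957]
tool_rot: [2.287, 2.154, -0.0]
ft_force: [1.4, 0.2, 0.4]
opening: 0.354
grip_force: 0.0
```

Request:
servo_tool:
  increments:
    - [40, 10, 0, 0, 0, 0]
    - [80, 20, 0, 0, 0, 0]
    - [120, 30, 0, 0, 0, 0]
    - [160, 40, 0, 0, 0, 0]
    - [190, 50, 0, 0, 0, 0]
  fingers: 0.3

```text
clock: 11.75
position: [0.5437, 0.0734, 0.2925]
tool_rot: [-2.276, -2.156, 0.003]
ft_force: [0.3, -0.6, 0.5]
opening: 0.699
grip_force: 0.0
```

```bash
python3 - <<'E'
from h import *
to(np.array([.556,.200,.178])+uy*.06)
c=read_camera("wrist"); im=c["color"]
m=(im.min(2)>150).astype(np.uint8)
k,l,st,ce=cv2.connectedComponentsWithStats(m)
for i in range(1,k):
    if st[i,4]>800:
        cs,_=cv2.findContours((l==i).astype(np.uint8),0,1)
        P=cast(c,cs[0][:,0,:],0.028)[:,:2]; print(st[i],cv2.minEnclosingCircle(P.astype(np.float32)))
c=read_camera("top"); cv2.imwrite("pics/t9.png",c["color"]); whites()
E
```

```text
t 11.75 pos [0.5437 0.0734 0.2925] F [ 0.3 -0.6  0.5] open 0.699 -> [186.8   6.2 115. ] [-0.006 -0.003  0.003]
[ 145    0   85   83 5798] ((0.45786020159721375, 0.19801455736160278), 0.029835468158125877)
[ 274    0  108   88 7933] ((0.5567623972892761, 0.19800736010074615), 0.03775379806756973)
[387 133  36 111 980] [ 0.4989 -0.21    0.028 ]
[254 149  45  21 739] [0.6325 0.1172 0.028 ]
[230 175  13  37 278] [0.5361 0.2198 0.028 ]
[295 197  11  20 171] [0.5077 0.0544 0.028 ]
```

Request:
servo_tool:
  increments:
    - [39, 2, 0, 0, 0, 0]
    - [78, 4, 0, 0, 0, 0]
    - [117, 6, 0, 0, 0, 0]
    - [156, 7, 0, 0, 0, 0]
    - [188, 7, 10, -0.004, -0.002, 0]

```text
clock: 12.32
position: [0.5622, 0.259, 0.2851]
tool_rot: [2.283, 2.157, 0.005]
ft_force: [1.8, -0.4, -0.6]
opening: 0.699
grip_force: 0.0
```

Request:
servo_tool:
  increments:
    - [0, 0, 25, 0, 0, 0]
    - [0, 0, 50, 0, 0, 0]
    - [0, 0, 75, 0, 0, 0]
    - [0, 0, 93, 0, 0, 0]
    - [0, 0, 102, 0, 0, 0]

```text
clock: 12.73
position: [0.5602, 0.2564, 0.178]
tool_rot: [-2.282, -2.155, 0.008]
ft_force: [-0.7, 0.9, 0.2]
opening: 0.698
grip_force: 0.0
```

```bash
python3 - <<'E'
from h import *
to([.5745,-.171,.178])
E
```

```text
t 12.73 pos [0.5602 0.2564 0.178 ] F [-0.7  0.9  0.2] open 0.698 -> [-4.259e+02  3.880e+01  3.000e-01] [-0.006  0.001 -0.   ]
```

Request:
servo_tool:
  increments:
    - [-11, 0, 0, -0.006, 0, 0]
    - [-22, 0, 0, -0.006, 0, 0]
    - [-34, 0, 0, -0.006, 0, 0]
    - [-48, 1, 0, -0.006, 0, 0]
    - [-64, 3, 0, -0.006, 0, 0]

```text
clock: 13.15
position: [0.5612, 0.1925, 0.1828]
tool_rot: [2.279, 2.155, 0.011]
ft_force: [0.4, 0.9, 0.0]
opening: 0.699
grip_force: 0.7
```

Request:
servo_tool:
  increments:
    - [-19, 3, 0, 0, 0, 0]
    - [-38, 5, 0, 0, 0, 0]
    - [-58, 8, 0, 0, 0, 0]
    - [-78, 11, 0, 0, 0, 0]
    - [-98, 13, 0, 0, 0, 0]

```text
clock: 13.57
position: [0.5688, 0.0931, 0.1828]
tool_rot: [2.28, 2.154, 0.01]
ft_force: [0.1, 0.3, -0.3]
opening: 0.704
grip_force: 0.6
```

Request:
servo_tool:
  increments:
    - [-20, 3, 0, 0, 0, 0]
    - [-40, 6, 0, 0, 0, 0]
    - [-60, 9, 0, 0, 0, 0]
    - [-80, 12, 0, 0, 0, 0]
    - [-97, 15, 0, 0, 0, 0]

```text
clock: 13.98
position: [0.578, -0.0049, 0.1828]
tool_rot: [2.28, 2.153, 0.009]
ft_force: [-0.1, 1.2, 1.1]
opening: 0.698
grip_force: 0.7
```

Request:
servo_tool:
  increments:
    - [-17, 2, 0, 0, 0, 0]
    - [-33, 4, 0, 0, 0, 0]
    - [-48, 6, 0, 0, 0, 0]
    - [-61, 8, 0, 0, 0, 0]
    - [-72, 8, 0, 0, 0, 0]

```text
clock: 14.4
position: [0.5821, -0.0767, 0.1826]
tool_rot: [2.28, 2.153, 0.009]
ft_force: [1.0, 1.5, 1.5]
opening: 0.701
grip_force: 1.0
```

```bash
python3 - <<'E'
from h import *
to([.5745,-.171,.178]); w=read_camera("wrist")["color"]; cv2.imwrite("pics/w10.png",w)
E
```

```text
t 14.4 pos [ 0.5821 -0.0767  0.1826] F [1.  1.5 1.5] open 0.701 -> [-94.6  -2.2   4.5] [ 0.008 -0.    -0.   ]
```

View pics/w10.png

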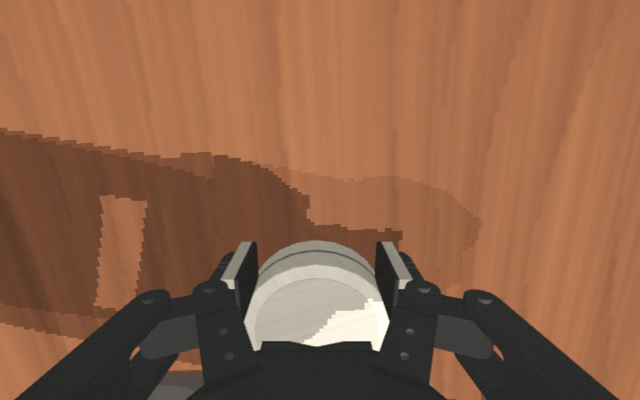

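The middle tin sits in the cradle, centred at column ~317. I'll narrow the fingers, centre it and push in.

Request:
servo_tool:
  increments:
    - [0, -2, 1, 0.006, 0, 0]
    - [0, -2, 1, 0.006, 0, 0]
    - [0, -2, 1, 0.006, 0, 0]
    - [0, -2, 1, 0.006, 0, 0]
    - [0, -2, 1, 0.006, 0, 0]
  fingers: 0.58

```text
clock: 14.87
position: [0.5797, -0.0739, 0.1801]
tool_rot: [-2.281, -2.159, -0.001]
ft_force: [0.3, 0.6, 0.5]
opening: 0.415
grip_force: 0.0
```

```bash
python3 - <<'E'
from h import *
to([.5745,-.171,.180])
E
```

```text
t 14.87 pos [ 0.5797 -0.0739  0.1801] F [0.3 0.6 0.5] open 0.415 -> [-97.2   0.1  -0. ] [-0.001 -0.001  0.002]
```

Request:
servo_tool:
  increments:
    - [-9, 0, 0, 0, 0, 0]
    - [-19, 0, 0, 0, 0, 0]
    - [-30, 0, 0, 0, 0, 0]
    - [-41, 0, 0, 0, 0, 0]
    - [-51, 0, 0, 0, 0, 0]

```text
clock: 15.28
position: [0.5769, -0.1271, 0.1802]
tool_rot: [-2.283, -2.157, -0.001]
ft_force: [0.3, 1.1, -0.2]
opening: 0.422
grip_force: 0.4
```

Request:
servo_tool:
  increments:
    - [-9, 0, 0, 0, 0, 0]
    - [-18, 0, 0, 0, 0, 0]
    - [-26, 0, 0, 0, 0, 0]
    - [-32, 0, 0, 0, 0, 0]
    - [-37, 0, 0, 0, 0, 0]

```text
clock: 15.7
position: [0.5749, -0.1632, 0.1802]
tool_rot: [-2.283, -2.157, -0.001]
ft_force: [0.4, 1.1, 0.5]
opening: 0.422
grip_force: 0.5
```

Request:
servo_tool:
  increments:
    - [-2, 0, 0, 0, 0, 0]
    - [-4, 0, 0, 0, 0, 0]
    - [-5, 0, 0, 0, 0, 0]
    - [-6, 0, 0, 0, 0, 0]
    - [-7, 0, 0, 0, 0, 0]

```text
clock: 16.12
position: [0.5746, -0.1685, 0.1801]
tool_rot: [-2.281, -2.156, -0.004]
ft_force: [1.1, 7.8, 2.0]
opening: 0.417
grip_force: 4.0
```

Request:
servo_tool:
  increments:
    - [-1, 0, 0, 0, 0, 0]
    - [-1, 0, 0, 0, 0, 0]

```text
clock: 16.28
position: [0.5746, -0.1687, 0.1801]
tool_rot: [-2.28, -2.156, -0.005]
ft_force: [0.9, 9.8, 3.1]
opening: 0.419
grip_force: 4.4
```

Request:
servo_tool:
  increments:
    - [10, 0, 0, 0, 0, 0]
    - [30, 0, -5, 0, 0, 0]
    - [45, 0, -30, 0, 0, 0]
    - [65, -5, -60, 0, 0, 0]
    - [95, -15, -80, 0, 0, 0]

```text
clock: 16.7
position: [0.5658, -0.075, 0.2629]
tool_rot: [2.281, 2.154, 0.003]
ft_force: [1.6, 0.2, 0.4]
opening: 0.421
grip_force: 0.0
```

Request:
servo_tool:
  increments:
    - [38, -10, 0, 0, 0, 0]
    - [76, -22, -5, 0, 0, 0]
    - [114, -35, -10, 0, 0, 0]
    - [152, -48, -15, 0, 0, 0]
    - [180, -60, -15, 0, 0, 0]
  fingers: 0.4

```text
clock: 17.12
position: [0.5142, 0.111, 0.2767]
tool_rot: [2.28, 2.159, 0.004]
ft_force: [0.6, 0.6, 1.0]
opening: 0.599
grip_force: 0.0
```

```bash
python3 - <<'E'
from h import *
to(np.array([.4575,.199,.178])+uy*.055)
E
```

```text
t 17.12 pos [0.5142 0.111  0.2767] F [0.6 0.6 1. ] open 0.599 -> [139.7 -61.5  98.6] [ 0.003 -0.001  0.003]
```

Request:
servo_tool:
  increments:
    - [32, -14, 0, 0, 0, 0]
    - [64, -28, 0, 0, 0, 0]
    - [96, -42, 0, 0, 0, 0]
    - [124, -54, 5, 0, 0, 0]
    - [140, -61, 20, 0.003, 0, 0.002]

```text
clock: 17.53
position: [0.4613, 0.2545, 0.2576]
tool_rot: [-2.282, -2.159, -0.005]
ft_force: [0.7, 0.6, 0.9]
opening: 0.596
grip_force: 0.0
```

Request:
servo_tool:
  increments:
    - [0, 0, 18, 0, 0, 0]
    - [0, 0, 36, 0, 0, 0]
    - [0, 0, 54, 0, 0, 0]
    - [0, 0, 70, 0, 0, 0]
    - [0, 0, 77, 0, 0, 0]

```text
clock: 17.95
position: [0.4605, 0.2516, 0.1765]
tool_rot: [-2.281, -2.154, 0.007]
ft_force: [0.6, 0.1, -0.3]
opening: 0.598
grip_force: 0.0
```

```bash
python3 - <<'E'
from h import *
to([.658,-.1757,.180]); w=read_camera("wrist")["color"]; cv2.imwrite("pics/w11.png",w)
E
```

```text
t 17.95 pos [0.4605 0.2516 0.1765] F [ 0.6  0.1 -0.3] open 0.598 -> [-415.3  221.6   -4.5] [-0.006  0.001 -0.   ]
```

View pics/w11.png

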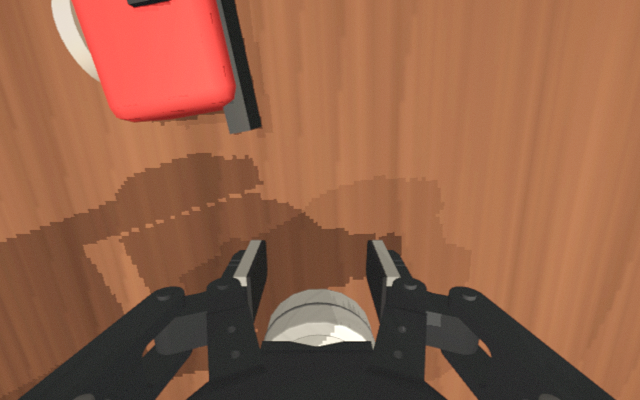

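The wrist view shows the small tin centred ahead of the fingers at column ~320, with the headlamp well clear at the upper left. I'll push.

Request:
servo_tool:
  increments:
    - [-11, 0, -1, -0.004, 0, 0]
    - [-22, 0, -2, -0.004, 0, 0]
    - [-33, 0, -2, -0.004, 0, 0]
    - [-46, 3, -2, -0.004, 0, 0]
    - [-60, 10, -2, -0.004, 0, 0]

```text
clock: 18.42
position: [0.468, 0.1898, 0.1815]
tool_rot: [2.285, 2.156, 0.004]
ft_force: [-1.0, 0.0, 0.3]
opening: 0.6
grip_force: 0.5
```

Request:
servo_tool:
  increments:
    - [-16, 11, 0, 0, 0, 0]
    - [-32, 23, 0, 0, 0, 0]
    - [-48, 35, 0, 0, 0, 0]
    - [-64, 47, 0, 0, 0, 0]
    - [-80, 59, 0, 0, 0, 0]

```text
clock: 18.83
position: [0.5231, 0.1058, 0.1817]
tool_rot: [2.285, 2.154, 0.004]
ft_force: [-0.7, -0.7, -0.8]
opening: 0.597
grip_force: 0.2
```

Request:
servo_tool:
  increments:
    - [-16, 12, 0, 0, 0, 0]
    - [-32, 24, 0, 0, 0, 0]
    - [-48, 36, 0, 0, 0, 0]
    - [-64, 48, 0, 0, 0, 0]
    - [-80, 60, 0, 0, 0, 0]

```text
clock: 19.25
position: [0.5781, 0.0223, 0.1816]
tool_rot: [2.285, 2.154, 0.004]
ft_force: [0.5, -0.1, -1.2]
opening: 0.597
grip_force: 0.2
```

Request:
servo_tool:
  increments:
    - [-16, 12, 0, 0, 0, 0]
    - [-32, 24, 0, 0, 0, 0]
    - [-46, 36, 0, 0, 0, 0]
    - [-58, 46, 0, 0, 0, 0]
    - [-68, 54, 0, 0, 0, 0]

```text
clock: 19.67
position: [0.6282, -0.0489, 0.1818]
tool_rot: [2.285, 2.153, 0.004]
ft_force: [-0.5, 0.3, -0.4]
opening: 0.602
grip_force: 0.3
```

```bash
python3 - <<'E'
from h import *
to([.658,-.1757,.180])
E
```

```text
t 19.67 pos [ 0.6282 -0.0489  0.1818] F [-0.5  0.3 -0.4] open 0.602 -> [-124.8   37.3    1.8] [ 0.003 -0.    -0.003]
```

Request:
servo_tool:
  increments:
    - [-12, 10, 0, 0, 0, 0]
    - [-24, 20, 0, 0, 0, 0]
    - [-34, 29, 0, 0, 0, 0]
    - [-42, 35, 0, 0, 0, 0]
    - [-47, 37, 0, 0, 0, 0]

```text
clock: 20.08
position: [0.6624, -0.0972, 0.1813]
tool_rot: [2.285, 2.154, 0.003]
ft_force: [-0.0, -0.2, -0.7]
opening: 0.599
grip_force: 0.4
```

```bash
python3 - <<'E'
from h import *
to([.658,-.1757,.180])
c=read_camera("wrist"); im=c["color"].astype(int)
# tin: bright and grey (low saturation) between the fingers
m=((im.max(2)-im.min(2)<35)&(im.min(2)>110)).astype(np.uint8)
k,l,st,ce=cv2.connectedComponentsWithStats(m)
for i in range(1,k):
    if st[i,4]>300: print(st[i],ce[i].round(0))
E
```

```text
t 20.08 pos [ 0.6624 -0.0972  0.1813] F [-0.  -0.2 -0.7] open 0.599 -> [-78.6   0.2   1.2] [ 0.003 -0.001 -0.002]
[234 241  26  45 448] [246. 263.]
[373 241  27  45 464] [386. 262.]
[268 242  97  32 771] [316. 253.]
[ 255  254  123   93 8993] [316. 303.]
[169 367  40  21 575] [190. 377.]
[156 386  41  14 414] [175. 393.]
```

Request:
servo_tool:
  increments:
    - [0, 0, 0, 0, 0, 0]
    - [0, 0, 0, 0, 0, 0]
    - [0, 0, 0, 0, 0, 0]
    - [0, 0, 0, 0, 0, 0]
    - [0, 0, 0, 0, 0, 0]
  fingers: 0.7

```text
clock: 20.55
position: [0.6617, -0.0951, 0.1803]
tool_rot: [-2.284, -2.156, -0.002]
ft_force: [-0.9, -0.5, -0.2]
opening: 0.298
grip_force: 0.1
```

Request:
servo_tool:
  increments:
    - [-8, 0, 0, 0, 0, 0]
    - [-17, 0, 0, 0, 0, 0]
    - [-26, 0, 0, 0, 0, 0]
    - [-35, 0, 0, 0, 0, 0]
    - [-43, 0, 0, 0, 0, 0]

```text
clock: 20.97
position: [0.6593, -0.14, 0.1804]
tool_rot: [2.286, 2.155, 0.002]
ft_force: [0.6, 0.1, 0.5]
opening: 0.303
grip_force: 0.2
```

Request:
servo_tool:
  increments:
    - [-7, 0, 0, 0, 0, 0]
    - [-14, 0, 0, 0, 0, 0]
    - [-20, 0, 0, 0, 0, 0]
    - [-24, 0, 0, 0, 0, 0]
    - [-27, 0, 0, 0, 0, 0]

```text
clock: 21.38
position: [0.6578, -0.166, 0.1803]
tool_rot: [-2.285, -2.156, -0.002]
ft_force: [-0.2, 1.1, -0.1]
opening: 0.299
grip_force: 0.2
```

Request:
servo_tool:
  increments:
    - [-1.5, 0, 0, 0, 0, 0]
    - [-3, 0, 0, 0, 0, 0]
    - [-4, 0, 0, 0, 0, 0]
    - [-5, 0, 0, 0, 0, 0]
    - [-5, 0, 0, 0, 0, 0]

```text
clock: 21.8
position: [0.6576, -0.1704, 0.1804]
tool_rot: [2.285, 2.156, 0.002]
ft_force: [-0.0, -1.2, -0.1]
opening: 0.3
grip_force: 0.0
```

```bash
python3 - <<'E'
from h import *
to([.658,-.1757,.180])
E
```

```text
t 21.8 pos [ 0.6576 -0.1704  0.1804] F [-0.  -1.2 -0.1] open 0.3 -> [-5.2  0.7  0.4] [ 0.001 -0.001 -0.001]
```

Request:
servo_tool:
  increments:
    - [-1, 0, 0, 0, 0, 0]
    - [-2, 0, 0, 0, 0, 0]
    - [-3, 0, 0, 0, 0, 0]
    - [-4, 0, 0, 0, 0, 0]
    - [-4, 0, 0, 0, 0, 0]

```text
clock: 22.22
position: [0.6575, -0.1723, 0.1803]
tool_rot: [-2.282, -2.153, -0.007]
ft_force: [0.6, 10.3, 2.7]
opening: 0.3
grip_force: 4.9
```

Request:
servo_tool:
  increments:
    - [10, 0, 0, 0, 0, 0]
    - [28, 0, -5, 0, 0, 0]
    - [35, 0, -35, 0, 0, 0]
    - [35, 0, -70, 0, 0, 0]
    - [30, -15, -100, 0, 0, 0]

```text
clock: 22.63
position: [0.6451, -0.1426, 0.2821]
tool_rot: [2.281, 2.157, 0.003]
ft_force: [0.9, -1.1, 0.5]
opening: 0.299
grip_force: 0.0
```

Request:
servo_tool:
  increments:
    - [-10, -20, -20, 0, 0, 0]
    - [-25, -40, -35, 0, 0, 0]
    - [-40, -60, -40, 0, 0, 0]
    - [-50, -70, -40, 0, 0, 0]
    - [-50, -70, -40, 0, 0, 0]

```text
clock: 23.05
position: [0.5697, -0.191, 0.3203]
tool_rot: [2.287, 2.153, 0.001]
ft_force: [0.2, -0.5, -0.2]
opening: 0.299
grip_force: 0.0
```

```bash
python3 - <<'E'
from h import *
to([.5688,-.1927,.3215])
c=read_camera("wrist"); im=c["color"]; cv2.imwrite("pics/w12.png",im); g=cv2.GaussianBlur(im,(3,3),0).min(2).astype(int)
m=(g>215).astype(np.uint8); ys,xs=np.where(m[150:260]); ys+=150
r=np.bincount(ys).argmax(); b=abs(ys-r)<=2; print("rail row",r,xs[b].min(),xs[b].max())
L=cast(c,[[xs[b].min(),r]],.045)[0]; R=cast(c,[[xs[b].max(),r]],.045)[0]
print(np.linalg.norm(L-R)); mid=(L+R)/2+uy*.026; mid[2]=0
H=cv2.HoughCircles(cv2.GaussianBlur(cv2.cvtColor(im,6),(5,5),0),cv2.HOUGH_GRADIENT,1,50,param1=60,param2=18,minRadius=25,maxRadius=58)
for q in (H[0] if H is not None else []):
    P=cast(c,[q[:2],q[:2]+[q[2],0]],.028); d=P[0]-mid; rr=np.linalg.norm(P[1]-P[0])
    if -.16<d@uy<.03 and q[1]<300: print(q.round(0),"cab x,y",(d@ux).round(4),(d@uy).round(4),"r",rr.round(4))
E
```

```text
t 23.05 pos [ 0.5697 -0.191   0.3203] F [ 0.2 -0.5 -0.2] open 0.299 -> [-1.8 -0.8 -1.2] [ 0.001 -0.    -0.003]
rail row 203 138 466
0.28090104664153176
[220. 212.  53.] cab x,y -0.0772 -0.0395 r 0.049
[320. 212.  39.] cab x,y 0.0152 -0.0398 r 0.0357
[408. 238.  51.] cab x,y 0.0997 -0.0672 r 0.0481
```

```bash
python3 - <<'E'
from h import *
im=cv2.imread("pics/w12.png"); c=read_camera("wrist")
L=cast(c,[[138,203]],.045)[0]; R=cast(c,[[466,203]],.045)[0]; mid=(L+R)/2+uy*.026; mid[2]=0
g=cv2.GaussianBlur(im,(3,3),0).mean(2)
for n,x,y in(("L",-.084,-.047),("M",.016,-.0395),("S",.1,-.0315)):
    q=proj(c,[mid+ux*x+uy*y+[0,0,.028]])[0]; print(n,"expected centre px",q.round(1))
    for nm,v in(("col",g[:,int(q[0])][150:275]),("row",g[int(q[1])][int(q[0])-65:int(q[0])+65])):
        o=150 if nm=="col" else int(q[0])-65
        d=np.diff(v)
        for i in range(1,len(d)-1):
            if abs(d[i])>6 and abs(d[i])>=abs(d[i-1]) and abs(d[i])>abs(d[i+1]):
                px=[q[0],o+i+.5] if nm=="col" else [o+i+.5,q[1]]
                e=cast(c,[px],.028)[0]-mid; print("  ",nm,o+i,round(d[i]),"x %.1f y %.1f"%((e@ux-x)*1e3,(e@uy)*1e3))
m=(im.min(2)>215); m[:150]=0;m[200:]=0; ys,xs=np.where(m); print("tab px",xs.min(),xs.max(),ys.min(),ys.max())
T=cast(c,[[np.median(xs),np.median(ys)]],.079)[0]-mid; print("tab x rel L",T@ux+.084)
E
```

```text
L expected centre px [212.8 219.1]
   col 164 35 x 5.2 y 4.3
   col 188 -8 x 3.0 y -17.6
   col 190 13 x 2.8 y -19.4
   col 199 -9 x 1.9 y -27.9
   col 201 17 x 1.8 y -29.8
   col 263 -22 x -4.7 y -93.2
   col 268 17 x -5.3 y -98.6
   row 154 -17 x -54.2 y -46.9
   row 167 24 x -42.1 y -46.9
   row 265 -9 x 49.0 y -47.1
   row 273 -19 x 56.4 y -47.1
M expected centre px [320.4 211.2]
   col 167 9 x -0.1 y 1.4
   col 173 45 x -0.0 y -4.0
   col 186 -32 x -0.0 y -15.9
   col 190 20 x -0.0 y -19.7
   col 199 -17 x -0.0 y -28.2
   col 201 23 x -0.0 y -30.1
   col 249 -23 x 0.1 y -78.4
   col 253 19 x 0.1 y -82.6
   row 263 -10 x -52.4 y -39.4
   row 273 -18 x -43.2 y -39.4
   row 278 22 x -38.6 y -39.4
   row 360 -19 x 37.0 y -39.6
   row 368 20 x 44.3 y -39.6
   row 374 -7 x 49.9 y -39.6
   row 378 10 x 53.6 y -39.6
S expected centre px [412.3 202.8]
   col 168 11 x -2.9 y 0.3
   col 173 46 x -2.5 y -4.2
   col 187 -41 x -1.3 y -17.1
   col 190 21 x -1.0 y -19.9
   col 198 -17 x -0.4 y -27.4
   col 201 46 x -0.1 y -30.3
   col 208 -25 x 0.5 y -37.0
   col 234 -23 x 2.8 y -63.0
   col 237 17 x 3.1 y -66.1
   row 467 -55 x 50.4 y -31.6
tab px 176 438 174 196
tab x rel L 0.11126698510436435
```

All tins are on their stops. One last check on the door tab.

```bash
python3 - <<'E'
from h import *
c=read_camera("wrist"); im=c["color"]
L=cast(c,[[138,203]],.045)[0]; R=cast(c,[[466,203]],.045)[0]; mid=(L+R)/2+uy*.026; mid[2]=0; m=mid-ux*.084
for x in(-.007,0,.007): print(proj(c,[m+ux*x-uy*.006+[0,0,.079]])[0].round(1))
q=proj(c,[m-uy*.006+[0,0,.079]])[0].astype(int)
print(im.min(2)[q[1]-4:q[1]+5:4,q[0]-18:q[0]+19])
E
```

```text
[174.  191.3]
[183.7 191.3]
[193.3 191.3]
[[117 116 122 133 133 133 131 133 156 202 226 228 228 227 226 228 228 214
  173 166 168 169 168 170 166 154 141 118 100  97 102  97  98  99  99  99
  102]
 [110 110 110 117 123 121 121 122 129 174 214 226 225 225 227 216 179 174
  173 170 168 171 169 172 170 163 151 136 112 102  99 100 101  99  99 100
   99]
 [139 136 139 142 148 151 153 155 158 168 196 221 227 227 229 230 215 172
  165 167 168 170 173 173 171 170 159 143 122 103 100 100 102 102 102 100
   98]]
```

```bash
python3 -c "
from rig import order
print(order.job_done())"
```

```text
the job is handed in; nothing more can be done
None
```

I handed the job in with all three tins measured at their back stops in their own bays and the door closed to its end stop; the gear was not touched. I viewed 11 pictures against the limit of 10, and no verdict came back on hand-in.

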